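Seat the steel test ball in the eye clinic's test-ball stand

TASK

Nudge the loose steel test ball across the deck of its stand until it drops into the yellow-ringed pocket, without picking it up or squeezing it: its polish is what the instrument measures. Then press down on it, gently, until the sliding floor of the pocket comes up firmly against its stop, keep it pressed there with about 15 newtons for about a second, and let go; never push on it with more than 25 newtons. Leave the blue ball and everything else where they are.

Things in the scene. Friction and masses are not known exactly. Their poses are not given: they have to be found in the camera images.
- stand: Fixed stand on the table, at any yaw: black deck 260 mm (its x) by 190 mm (its y), white rim round it 6 mm high and wide. Origin: centre of its underside; z up; deck 35 mm above the origin. On the deck, in its frame: at (105, 66) mm a grey collar 4 mm high holding a blue 24 mm ball, near (100, -61) mm a red lens ring; the pocket is at (60, 0) mm.
- bore (a point): Centre of the pocket's mouth, level with the deck. Round bore 33 mm across, yellow ring round it. Its yellow floor, 10 to 21 mm down, is a plunger that slides down under a drag of about 4 N and stays where left. It has 3 to 6 mm to go to a hard stop, set differently in each stand and found only by feel: there the resistance climbs steeply. 10 to 20 N against the stop is a right press.
- ball_center (a point): Centre of the loose polished steel ball, 30 mm across, 80 to 155 g. It starts on the deck 60 to 130 mm from the pocket, rolls at a touch and soon stops. Centre height over the deck: 15 mm on the deck; +5 to -6 mm once dropped in the pocket; -1 to -9 mm pressed home (its top still 6 to 14 mm above the deck). More than 25 N on it marks the polish.
- blue_ball_center (a point): Centre of the blue ball, 24 mm across, standing in the grey collar on the deck: leave it alone.
- trial_lens: Red trial-lens ring, 38 mm across, 6 mm thick, lying loose on the deck: leave it alone. Origin: centre of its underside.
- drops: Small white dropper bottle, 28 mm across, 65 mm tall, standing on the table beside the stand: leave it alone. Origin: centre of its underside.
- torch: Pen torch, 125 mm long, lying on the table: leave it alone. Origin: underside.
- occluder: Black eye-occluder paddle, about 190 mm long, lying on the table: leave it alone. Origin: underside.
- lens_case: Green lens case, 60 by 35 by 16 mm, on the table: leave it alone. Origin: centre of its underside.
- pen_cup: Grey cup, 74 mm across, 95 mm tall, on the table: leave it alone. Origin: centre of its underside.
- prism: Glass prism block, 35 by 35 by 30 mm, on the table: leave it alone. Origin: centre of its underside.
There are look-alikes about, which are no part of the job. Leave any red look-alike of the part that bears ball_center alone.

How it is judged (in metres and radians):
On the way, in this order (a step that is already met when the one before it is completed fails the run):
1. the steel ball has dropped into the pocket (horizontal distance between ball_center and bore below 0.004 m and z of ball_center in the frame of bore below 0.008 m), for 0.2 s.
2. the ball is pressed down against the plunger's stop, with 10 to 20 N, for 0.3 s (horizontal distance between ball_center and bore below 0.004 m and z of ball_center in the frame of bore below 0 m and contact force between the fingers and ball between 10 and 20 N), for 0.3 s.
At the end, for the whole second after the job is handed in: the steel ball rests in the pocket (centre within 4 mm of the pocket's axis, below the level of the deck), having been pressed against the stop with 10 to 20 N for 0.3 s, and is let go (horizontal distance between ball_center and bore below 0.004 m and z of ball_center in the frame of bore below 0 m and linear speed of ball below 0.02 m/s); the robot touches nothing.
It fails at once if the steel ball is lifted off the deck (centre more than 23 mm above the deck) (z of ball_center in the frame of bore above 0.023 m).
It fails at once if the steel ball is pushed or squeezed with more than 25 N (contact force between the fingers and ball above 25 N).
It fails at once if the blue ball is moved by more than 12 mm (distance of blue_ball_center from where it was at the start of the episode above 0.012 m).
It fails at once if the red lens ring is moved by more than 12 mm (distance of trial_lens from where it was at the start of the episode above 0.012 m).
It fails at once if something on the table round the stand is moved by more than 12 mm (distance of any of drops, torch, occluder, lens_case, pen_cup, prism from where it was at the start of the episode above 0.012 m).
It also fails if it takes over 61 s, if anything falls off the work surface, if the arm or the gripper's body presses on something with over 40 N, if the wrist force passes 120 N, or if a joint passes its speed limit or range.

ROBOT

A 7-joint arm with a two-finger parallel gripper is mounted at the origin on the work surface. World frame = base frame: x ahead of the robot, y to its left, z up, the work surface at z = 0. Lengths are in mm, angles in rad, forces in N, time in s.
With the tool pointing down it reaches from about 400 to 875 mm from the base axis. Payload 4.4 kg.
Tool frame: the origin (TCP) lies midway between the tips of the shut fingers; the grasp point (between the pads) lies 19 mm behind it; z points along the fingers, y is the line along which they close (so a half turn about z gives the same grasp; the last joint's range is limited). The gripper opens to 85 mm and grips with 20 to 120 N. Pads are 22 mm wide; open, the fingers measure 114 mm over their backs; the gripper's body (76 mm by 85 mm) begins 54 mm behind the grasp point. The pads swing forward as they close: fully open they stand 13 mm farther back than shut.
Start: joints at [-1.214, 0.628, 0.038, 1.517, -0.027, 0.996, -0.02], TCP at [266.684, 592.788, 231.313] pointing down, gripper open.
Joint ranges: [-3.06, 3.06], [-0.37, 2.12], [-1.25, 1.32], [0.18, 2.47], [-1.1, 4.24], [0.23, 1.98], [-2.94, 2.94]. Speed limits (rad/s): [2.57, 2.57, 3.14, 3.14, 3.14, 3.14, 3.14].

INTERFACE

Orientations are given as [roll, pitch, yaw] about the fixed x, y, z axes, in that order (R = Rz(yaw) Ry(pitch) Rx(roll)).
In Python, from cell import ctrl gives the robot as it stands. The module is installed in compiled form; this text tells all that it offers.
- The arm moves only by the tool step_arm, never from a script. Its argument "commands" is one flat list of numbers, 7 for each row, row after row: the shift along the tool's x, y, z in cm, then the turn, a rotation vector about the tool's x, y, z in rad, then the opening, from 0 (shut) to 1 (fully open). A call has 1 to 10 rows; each row is the pose to reach, as a shift and turn from the pose commanded when the call began, along the tool's axes at that moment; what a row does not reach only later rows make up. A row lasts 1/10 s, in which the tool goes at most 50 mm and 8.59 degrees, less where a joint would pass 70% of its speed; a pose out of reach is approached as far as the arm can. A call with a gripper value outside its range is refused whole. The fingers move at their own pace and stop on an object; the grip force is fixed at half the most. Time passes only in rows, so rows that repeat a pose let the fingers close. It gives the time, the measured TCP pose, the force, the opening and the grip force at its end, in the units of the state.
- ctrl.read_state(): the state, without advancing time (a new reading comes with each control period).
- ctrl.get_image(name): name is "side" or "top"; returns a dict with "image" (420x560x3 uint8, red, green, blue), "range_z" (420x560 float32, mm along the optical axis (not along the pixel's ray), 0 where there is no reading), "vfov" (degrees; the focal length in pixels is half the picture's height over the tangent of half this angle, whatever the lens; pixels are square), "cx", "cy" (the principal point, pixels), "D" ([k1, k2, p1, p2, k3] as OpenCV has them; the pictures are not rectified), "world_to_cam" (4x4, takes a point from world to camera coordinates). Camera axes: x right, y down, z forward; pixel columns grow to the right and rows downward; lengths in mm; the calibration is good to about 2 mm. A picture is of the moment at which its call begins.
- ctrl.finish_job(): hands the job in; it is judged then, once.
The state is a dict: "clock": time; "qpos": joint angles; "qd": joint speeds; "tau": joint torques, N m; "eef_pos": TCP position; "tool_rot": TCP orientation; "force": force on the tool from outside, world axes, zero at the start; "torque": the same for the moment, N m; "width": finger opening in mm; "gripper_force": force on a finger pad.
Only numpy, scipy, OpenCV 4.12 (cv2) and the standard library are available. Lean on these libraries where they do the work, as an engineer would, in place of code of your own. Each camera call takes 0.05 s, during which the arm holds its last target. There are 200 camera calls.

## Working session

There is one attempt and no reset: what is moved stays moved. The work goes in short steps, Python scripts to look and compute and a tool call to move; the robot and the scene stay as the last step left them, time stands still between calls to the robot, and variables do not carry over. Pictures are saved under pics/ and viewed, at most 10 in all, crops included, and the job is handed in when it is done.

Besides the shell and the picture viewer there is one more tool, called after "Request:" by a JSON object that holds its "api" and its "payload". step_arm: Moves the arm, as the interface text tells. Its arguments: {"type":"object","properties":{"commands":{"type":"array"}},"required":["commands"]}

```bash
mkdir -p pics; python3 - <<'E'
from cell import ctrl
import cv2,numpy as np,pickle
d={}
for n in("top","side"):
    d[n]=ctrl.get_image(n); cv2.imwrite(f"pics/{n}0.png",d[n]["image"][...,::-1])
    print(n,d[n]["vfov"],d[n]["cx"],d[n]["cy"],d[n]["D"],d[n]["world_to_cam"])
pickle.dump(d,open("d0.pkl","wb"))
print(ctrl.read_state())
E
```

```text
top 47.4719390562373 275.97241575713326 212.29140431091818 [-0.07518794  0.          0.          0.          0.        ] [[ 2.41505150e-02 -9.99565642e-01  1.68902394e-02 -2.18159263e+01]
 [-9.91777682e-01 -2.60794012e-02 -1.25287248e-01  5.78065361e+02]
 [ 1.25673316e-01 -1.37256109e-02 -9.91976726e-01  1.33238727e+03]
 [ 0.00000000e+00  0.00000000e+00  0.00000000e+00  1.00000000e+00]]
side 53.17921849324022 272.4701252668545 208.39231383550532 [-0.03270574  0.          0.          0.          0.        ] [[ 9.23709151e-01 -3.82675003e-01  1.79233566e-02 -5.20042659e+02]
 [-2.32860837e-01 -5.98004740e-01 -7.66919919e-01  1.81222275e+02]
 [ 3.04199334e-01  7.04237299e-01 -6.41492472e-01  8.15307551e+02]
 [ 0.00000000e+00  0.00000000e+00  0.00000000e+00  1.00000000e+00]]
{'clock': 0.1, 'qpos': array([-1.21377992,  0.62923877,  0.03840411,  1.51826861, -0.02702239,
        0.99631184, -0.02003474]), 'qd': array([-0.00080076, -0.00156892,  0.00088084, -0.00378928, -0.00087164,
       -0.00098231, -0.00252761]), 'tau': array([ 2.06958706e-03, -5.64530110e+01,  1.23013459e+00, -1.93975443e+01,
        1.12716664e-02,  5.38195105e-03,  1.12293330e-05]), 'eef_pos': array([266.4277614 , 592.26967138, 230.48973768]), 'tool_rot': array([-3.13988210e+00, -2.60200751e-05,  2.71876218e+00]), 'force': array([ 0.15205251, -0.74402201,  0.01159292]), 'torque': array([-0.02652945,  0.03328339, -0.00781462]), 'gripper_force': 0.0, 'width': 85.13941815037336}
```

View pics/top0.png

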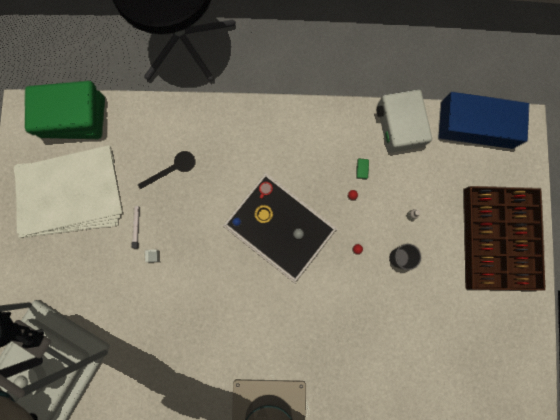

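View pics/side0.png

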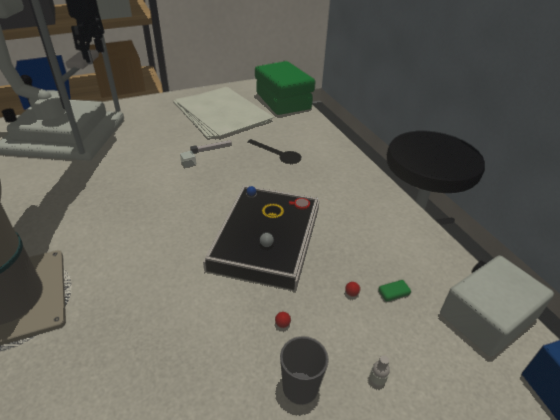

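The top view shows the stand at about (280,228), the pocket's yellow ring at (264,214), the steel ball at (298,233), the lens ring at (265,188) and the blue ball at (237,222). In the side view the ring is at (273,211) and the ball at (266,240). The red look-alikes are off the stand, on the table.

```bash
cat > h.py <<'E'
import cv2,numpy as np
def cam(d):
    f=d["image"].shape[0]/2/np.tan(np.radians(d["vfov"]/2))
    return np.array([[f,0,d["cx"]],[0,f,d["cy"]],[0,0,1.]]),np.array(d["D"],float),np.array(d["world_to_cam"])
def ray(d,uv):
    K,D,T=cam(d); p=cv2.undistortPoints(np.float64(uv).reshape(-1,1,2),K,D).reshape(-1,2)
    v=np.c_[p,np.ones(len(p))]@T[:3,:3]; return -T[:3,:3].T@T[:3,3],v
def plane(d,uv,z):
    c,v=ray(d,uv); return c+v*((z-c[2])/v[:,2])[:,None]
def proj(d,P):
    K,D,T=cam(d); return cv2.projectPoints(np.float64(P).reshape(-1,1,3),cv2.Rodrigues(T[:3,:3])[0],T[:3,3],K,D)[0].reshape(-1,2)
def cross(d1,u1,d2,u2):
    c1,v1=ray(d1,u1);c2,v2=ray(d2,u2);v1,v2=v1[0],v2[0]
    s=np.linalg.lstsq(np.c_[v1,-v2],c2-c1,rcond=None)[0]
    a,b=c1+s[0]*v1,c2+s[1]*v2; return (a+b)/2,np.linalg.norm(a-b)
def blobs(mask,amin):
    n,l,s,c=cv2.connectedComponentsWithStats(mask.astype(np.uint8)); return [(c[i],s[i],l==i) for i in range(1,n) if s[i,4]>=amin]
def ringpix(d):
    h=cv2.cvtColor(d["image"],cv2.COLOR_RGB2HSV); m=cv2.inRange(h,(18,110,60),(36,255,255))
    b=max(blobs(m,20),key=lambda t:t[1][4]); cs=cv2.findContours(b[2].astype(np.uint8),0,1)[0][0]
    return np.array(cv2.fitEllipse(cs)[0]),cs.reshape(-1,2)
def ballpix(d,near,r=11):
    h=cv2.cvtColor(d["image"],cv2.COLOR_RGB2HSV).astype(int); m=(h[...,2]>55)&(h[...,1]<90)
    Y,X=np.indices(m.shape); m&=np.hypot(X-near[0],Y-near[1])<r
    b=max(blobs(m,8),key=lambda t:t[1][4]); (x,y),R=cv2.minEnclosingCircle(np.argwhere(b[2])[:,::-1].astype(np.float32))
    return np.array([x,y]),b[0],R,b[1]
E
cat >m0.py <<'E'
import pickle; from h import *
d=pickle.load(open("d0.pkl","rb")); t,s=d["top"],d["side"]
rt,ct=ringpix(t);rs,cs=ringpix(s)
for n,q,r,c in(("t",t,rt,ct),("s",s,rs,cs)):
    P=plane(q,c,35); print(n,"ring",r,plane(q,r,35),np.ptp(P,0))
print("ring tri",cross(t,rt,s,rs))
bt,bs=ballpix(t,(298,233)),ballpix(s,(266,240))
print(bt,bs); print(plane(t,bt[0],50),plane(s,bs[0],50),cross(t,bt[0],s,bs[0]))
for q,n in((t,(237,222)),(s,(251,191))):
    h=cv2.cvtColor(q["image"],cv2.COLOR_RGB2HSV); m=cv2.inRange(h,(100,120,30),(130,255,255))
    b=min(blobs(m,5),key=lambda b:np.hypot(*(b[0]-n))); print("blue",b[0],b[1],plane(q,b[0],49))
h=cv2.cvtColor(t["image"],cv2.COLOR_RGB2HSV)
m=cv2.inRange(h[...,2],0,60); b=min(blobs(m,500),key=lambda b:np.hypot(*(b[0]-(280,228))))
c=cv2.convexHull(cv2.findContours(b[2].astype(np.uint8),0,1)[0][0]); P=plane(t,c.reshape(-1,2),35)
r=cv2.minAreaRect(P[:,:2].astype(np.float32)); print("deck",r,cv2.boxPoints(r))
v=[cv2.resize(q["image"][y-60:y+60,x-80:x+80],(400,300),interpolation=cv2.INTER_CUBIC) for q,x,y in((t,280,228),(s,265,235))]
cv2.imwrite("pics/z0.png",np.hstack(v)[...,::-1])
E
python3 m0.py
```

```text
t ring [263.14852905 213.56202698] [[573.98893114  29.42311667  35.        ]] [49.70552408 54.70895155  0.        ]
s ring [272.4133606  210.15167236] [[573.70360493  27.83945983  35.        ]] [52.97702336 54.07108133  0.        ]
ring tri (array([574.26683221,  29.4094774 ,  33.57553146]), np.float64(0.2132156368907622))
(array([298.        , 233.21427917]), array([298.        , 233.15053763]), 5.309412479400635, array([293, 228,  11,  11,  93], dtype=int32)) (array([266.03845215, 238.96153259]), array([266.19078947, 238.83552632]), 7.038672924041748, array([260, 232,  14,  15, 152], dtype=int32))
[[518.7944975  -70.71054427  50.        ]] [[517.73880487 -71.21305451  50.        ]] (array([518.43974681, -70.62680111,  49.29831405]), np.float64(0.8606645071261958))
blue [236.18604651 221.1627907 ] [233 218   7   8  43] [[548.58524859 104.94103795  49.        ]]
blue [250.97619048 189.57142857] [247 187   9   6  42] [[548.1631908  103.54487686  49.        ]]
deck ((538.2908935546875, -19.119216918945312), (244.4369354248047, 174.25411987304688), 53.15159225463867) [[ 395.27524   -64.671394]
 [ 534.7178   -169.17157 ]
 [ 681.3065     26.43296 ]
 [ 541.864     130.93314 ]]
```

View pics/z0.png

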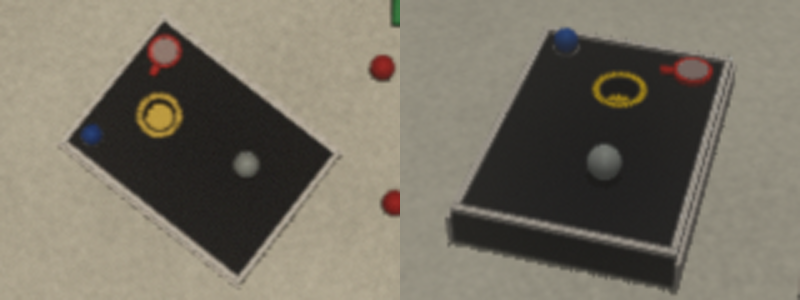

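The measurements agree: bore at (574,29,35), ball at (518,-71,50), 114 mm apart. The stand's yaw is 53.2°, and the blue ball and deck are where they should be. I'll nest the ball against the edges of two slightly open fingers and push along 60.7°.

```bash
cat > mv.py <<'E'
import sys,numpy as np
from cell import ctrl
from scipy.spatial.transform import Rotation as R
# args: x y z yawdeg -> shift (cm) and rotvec in tool frame
def to(x,y,z,yaw):
    s=ctrl.read_state(); A=R.from_euler("xyz",s["tool_rot"])
    B=R.from_euler("xyz",[np.pi,0,np.radians(yaw)])
    print(np.round(A.inv().apply(np.array([x,y,z])-s["eef_pos"])/10,3),np.round((A.inv()*B).as_rotvec(),4))
if __name__=="__main__":
    s=ctrl.read_state(); print(round(s["clock"],2),s["eef_pos"].round(2),s["tool_rot"].round(4),s["force"].round(2),s["width"],s["qpos"].round(2))
    for a in sys.argv[1:]: to(*map(float,a.split(",")))
E
python3 mv.py 450,280,230,110 497,-108,200,60.7
```

```text
0.1 [266.43 592.27 230.49] [-3.1399 -0.      2.7188] [ 0.15 -0.74  0.01] 85.13941815037336 [-1.21  0.63  0.04  1.52 -0.03  1.   -0.02]
[-29.554 -20.944   0.084] [-1.600e-03  7.000e-04  7.989e-01]
[-49.762 -54.393   3.141] [-1.3000e-03  1.4000e-03  1.6593e+00]
```

Request:
{"api": "step_arm", "payload": {"commands": [-29.5,-20.9,0,0,0,0.8,0.24,-29.5,-20.9,0,0,0,0.8,0.24,-29.5,-20.9,0,0,0,0.8,0.24,-29.5,-20.9,0,0,0,0.8,0.24,-29.5,-20.9,0,0,0,0.8,0.24,-29.5,-20.9,0,0,0,0.8,0.24,-49.8,-54.4,3.1,0,0,1.66,0.24,-49.8,-54.4,3.1,0,0,1.66,0.24,-49.8,-54.4,3.1,0,0,1.66,0.24,-49.8,-54.4,3.1,0,0,1.66,0.24]}}

```text
clock: 1.1
eef_pos: [453.7, 135.9, 217.4]
tool_rot: [-3.141, -0.0, 1.313]
force: [0.7, 0.6, -0.5]
width: 20.7
gripper_force: 0.0
```

```bash
python3 mv.py 497,-108,150,60.7
```

```text
1.1 [453.67 135.88 217.37] [-3.1415e+00 -1.0000e-04  1.3129e+00] [ 0.74  0.58 -0.48] 20.742748341782736 [-0.67  0.43  0.44  2.02 -0.27  0.75 -0.32]
[-22.477  10.411   6.733] [-1.000e-04 -1.000e-04  2.535e-01]
```

Request:
{"api": "step_arm", "payload": {"commands": [-22.5,10.4,4,0,0,0.253,0.24,-22.5,10.4,6.7,0,0,0.253,0.24,-22.5,10.4,6.7,0,0,0.253,0.24,-22.5,10.4,6.7,0,0,0.253,0.24,-22.5,10.4,6.7,0,0,0.253,0.24,-22.5,10.4,6.7,0,0,0.253,0.24,-22.5,10.4,6.7,0,0,0.253,0.24,-22.5,10.4,6.7,0,0,0.253,0.24]}}

```text
clock: 1.9
eef_pos: [498.1, -104.5, 150.4]
tool_rot: [-3.14, -0.001, 1.067]
force: [-0.2, 0.4, 0.0]
width: 20.5
gripper_force: 0.0
```

```bash
python3 mv.py 497,-108,43,60.7; python3 - <<'E'
from cell import ctrl
import pickle; from h import *
d={n:ctrl.get_image(n) for n in("top","side")}; pickle.dump(d,open("d1.pkl","wb"))
tip=ctrl.read_state()["eef_pos"]
print(proj(d["top"],tip),proj(d["side"],tip))
v=[cv2.resize(d[n]["image"][y-60:y+60,x-80:x+80],(400,300),interpolation=cv2.INTER_CUBIC) for n,x,y in(("top",290,228),("side",265,215))]
cv2.imwrite("pics/z1.png",np.hstack(v)[...,::-1])
E
```

```text
1.9 [ 498.14 -104.51  150.35] [-3.1401e+00 -8.0000e-04  1.0670e+00] [-0.2   0.41  0.01] 20.45181807630374 [-0.13  0.58  0.42  2.   -0.38  0.64  0.04]
[-0.369  0.085 10.735] [-0.0015 -0.0008  0.0076]
[[312.88551019 238.11654927]] [[263.43543583 214.49274928]]
```

View pics/z1.png

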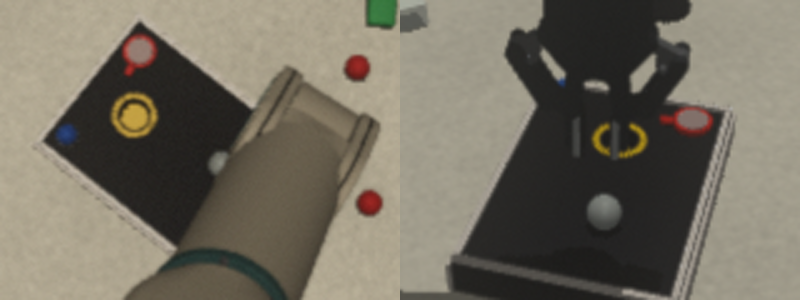

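The gripper hangs above and behind the ball with both fingers parallel. In the side crop the tips are at (575,155) and (615,155), and the ball is undisturbed at (604,212). Descending.

Request:
{"api": "step_arm", "payload": {"commands": [-0.4,0.1,4,0,0,0.008,0.24,-0.4,0.1,8,0,0,0.008,0.24,-0.4,0.1,10.7,0,0,0.008,0.24,-0.4,0.1,10.7,0,0,0.008,0.24,-0.4,0.1,10.7,0,0,0.008,0.24]}}

```text
clock: 2.5
eef_pos: [497.6, -108.9, 44.0]
tool_rot: [-3.141, -0.0, 1.06]
force: [0.7, -0.8, 0.3]
width: 20.4
gripper_force: 0.0
```

```bash
python3 mv.py 507,-91,43,60.7 560.5,4.5,43,60.7
```

```text
2.5 [ 497.6  -108.93   44.05] [-3.1413e+00 -3.0000e-04  1.0597e+00] [ 0.73 -0.76  0.33] 20.43643067276464 [-0.02  0.75  0.27  2.05 -0.5   0.4   0.14]
[ 2.024 -0.057  0.105] [-0.0003 -0.0003  0.0002]
[12.97  -0.063  0.108] [-0.0003 -0.0003  0.0002]
```

Request:
{"api": "step_arm", "payload": {"commands": [0.5,-0.06,0.1,0,0,0,0.24,0.9,-0.06,0.1,0,0,0,0.24,1.2,-0.06,0.1,0,0,0,0.24,1.4,-0.06,0.1,0,0,0,0.24,1.6,-0.06,0.1,0,0,0,0.24,1.8,-0.06,0.1,0,0,0,0.24,2.0,-0.06,0.1,0,0,0,0.24,2.2,-0.06,0.1,0,0,0,0.24,2.4,-0.06,0.1,0,0,0,0.24,2.6,-0.06,0.1,0,0,0,0.24]}}

```text
clock: 3.5
eef_pos: [509.6, -87.0, 42.5]
tool_rot: [-3.141, 0.0, 1.058]
force: [0.3, -0.6, -0.2]
width: 20.7
gripper_force: 0.1
```

```bash
cat > look.py <<'E'
import sys
from cell import ctrl
from h import *
d={n:ctrl.get_image(n) for n in("top","side")}
s=ctrl.read_state(); tip=s["eef_pos"]; print(tip.round(1),s["force"].round(2))
v=[cv2.resize(d[n]["image"][y-60:y+60,x-80:x+80],(400,300),interpolation=cv2.INTER_CUBIC) for n,x,y in(("top",280,228),("side",265,225))]
cv2.imwrite(f"pics/{sys.argv[1]}.png",np.hstack(v)[...,::-1])
b=np.array([574,28.8]);u=np.array([.489,.872])
for n in d:   # bright grey blobs on the deck near the expected ball
    e=np.r_[tip[:2]+22*u,50]; p=proj(d[n],e)[0]
    try:
        q=ballpix(d[n],p); w=plane(d[n],q[0],50)[0]; r=w[:2]-b
        print(n,"exp",p.round(1),"got",q[0].round(1),"R",round(q[2],1),q[3][4],"w",w.round(1),"along",(r@u).round(1),"lat",(r@[-u[1],u[0]]).round(1))
    except Exception as x: print(n,p,x)
E
python3 look.py z2
```

```text
[509.7 -86.8  42.5] [-0.22 -0.33  0.27]
top exp [296.9 232.6] got [297. 231.] R 10.4 177 w [525.  -67.8  50. ] along -108.2 lat -4.5
side exp [266.6 237.5] got [266.5 237.5] R 7.0 111 w [520.3 -67.4  50. ] along -110.2 lat -0.2
```

View pics/z2.png

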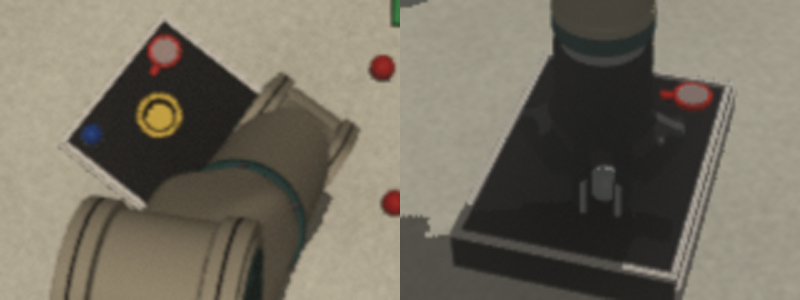

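In the side crop the ball at (603,183) is nested centrally between the fingertips at (583,195) and (619,195). The top view is blocked by the arm. I'll go on pushing.

Request:
{"api": "step_arm", "payload": {"commands": [0.2,0,0,0,0,0,0.24,0.4,0,0,0,0,0,0.24,0.6,0,0,0,0,0,0.24,0.8,0,0,0,0,0,0.24,1.0,0,0,0,0,0,0.24,1.2,0,0,0,0,0,0.24,1.4,0,0,0,0,0,0.24,1.6,0,0,0,0,0,0.24,1.8,0,0,0,0,0,0.24,2.0,0,0,0,0,0,0.24]}}

```text
clock: 4.6
eef_pos: [519.5, -69.5, 42.5]
tool_rot: [-3.142, -0.0, 1.058]
force: [-0.1, -0.3, -0.4]
width: 20.5
gripper_force: 0.1
```

Request:
{"api": "step_arm", "payload": {"commands": [0.2,0,0,0,0,0,0.24,0.4,0,0,0,0,0,0.24,0.6,0,0,0,0,0,0.24,0.8,0,0,0,0,0,0.24,1.0,0,0,0,0,0,0.24,1.2,0,0,0,0,0,0.24,1.4,0,0,0,0,0,0.24,1.6,0,0,0,0,0,0.24,1.8,0,0,0,0,0,0.24,2.0,0,0,0,0,0,0.24]}}

```text
clock: 5.6
eef_pos: [529.3, -52.1, 42.5]
tool_rot: [-3.142, -0.0, 1.058]
force: [0.5, -0.2, -1.1]
width: 20.4
gripper_force: 0.1
```

```bash
python3 look.py z3; python3 mv.py 560.5,4.5,43,60.7
```

```text
[529.4 -51.8  42.5] [-0.62 -0.94 -0.41]
top exp [284.7 225.3] got [284.7 225.3] R 10.9 253 w [540.3 -32.6  50. ] along -70.1 lat -0.6
side exp [269. 225.] got [270.7 226.6] R 8.7 124 w [541.8 -38.8  50. ] along -74.6 lat -5.0
5.7 [529.43 -51.83  42.48] [-3.1416e+00 -3.0000e-04  1.0583e+00] [-0.62 -0.94 -0.41] 20.374672525473297 [-0.15  0.78  0.31  1.99 -0.52  0.44  0.03]
[ 6.433 -0.054 -0.05 ] [-0.     -0.0003 -0.0011]
```

View pics/z3.png

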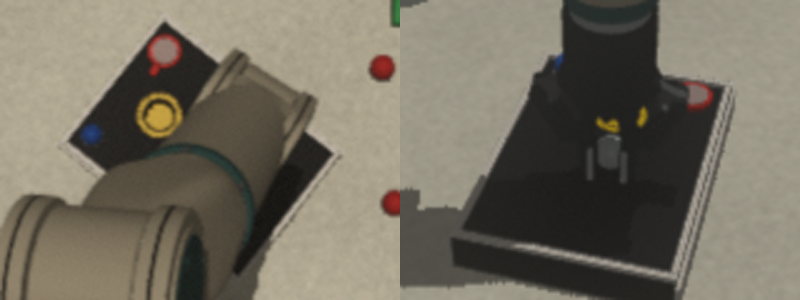

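The ball is still nested, at (609,152) in the side crop between the tips at (590,165) and (624,165). The pocket is straight ahead.

Request:
{"api": "step_arm", "payload": {"commands": [0.2,0,0,0,0,0,0.24,0.4,0,0,0,0,0,0.24,0.6,-0.01,0,0,0,0,0.24,0.8,-0.01,0,0,0,0,0.24,1.0,-0.02,0,0,0,0,0.24,1.2,-0.02,0,0,0,0,0.24,1.4,-0.03,0,0,0,0,0.24,1.6,-0.03,0,0,0,0,0.24,1.8,-0.04,0,0,0,0,0.24,2.0,-0.05,0,0,0,0,0.24]}}

```text
clock: 6.7
eef_pos: [538.7, -34.4, 42.5]
tool_rot: [-3.142, 0.0, 1.058]
force: [0.1, -0.1, 0.3]
width: 20.7
gripper_force: 0.1
```

Request:
{"api": "step_arm", "payload": {"commands": [0.2,0,0,0,0,0,0.24,0.4,0,0,0,0,0,0.24,0.6,0,0,0,0,0,0.24,0.8,0,0,0,0,0,0.24,1.0,0,0,0,0,0,0.24,1.2,0,0,0,0,0,0.24,1.4,0,0,0,0,0,0.24,1.6,0,0,0,0,0,0.24,1.8,0,0,0,0,0,0.24,2.0,0,0,0,0,0,0.24]}}

```text
clock: 7.7
eef_pos: [548.5, -17.0, 42.5]
tool_rot: [-3.142, 0.0, 1.058]
force: [-0.1, -0.4, -0.5]
width: 20.2
gripper_force: 0.1
```

```bash
python3 look.py z4; python3 mv.py 560.5,4.5,43,60.7
```

```text
[548.6 -16.7  42.5] [ 0.04  0.65 -0.31]
top exp [272.5 218.3] got [272.4 218.3] R 10.9 348 w [559.4   2.6  50. ] along -30.0 lat -0.1
side exp [271.  213.3] got [271.  213.5] R 6.3 88 w [559.1   1.8  50. ] along -30.8 lat -0.3
7.8 [548.61 -16.73  42.49] [ 3.1416e+00 -2.0000e-04  1.0583e+00] [ 0.04  0.65 -0.31] 20.687512393260754 [-0.23  0.8   0.33  1.95 -0.52  0.48 -0.04]
[ 2.433 -0.005 -0.051] [ 0.     -0.0002 -0.0011]
```

View pics/z4.png

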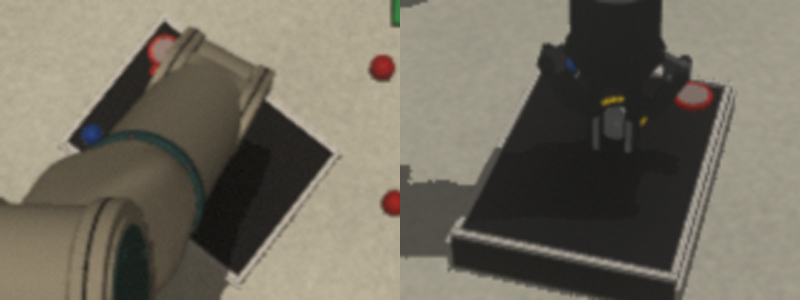

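The ball is still nested, at (613,123) in the side crop, about 30 mm short of the pocket and on line.

Request:
{"api": "step_arm", "payload": {"commands": [0.2,0,0,0,0,0,0.24,0.4,0,0,0,0,0,0.24,0.6,0,0,0,0,0,0.24,0.8,0,0,0,0,0,0.24,1.0,0,0,0,0,0,0.24,1.2,0,0,0,0,0,0.24,1.4,0,0,0,0,0,0.24,1.6,0,0,0,0,0,0.24,1.8,0,0,0,0,0,0.24,2.0,0,0,0,0,0,0.24]}}

```text
clock: 8.8
eef_pos: [558.3, 0.4, 42.5]
tool_rot: [-3.142, -0.0, 1.058]
force: [0.2, 0.1, 0.1]
width: 20.7
gripper_force: 0.0
```

Request:
{"api": "step_arm", "payload": {"commands": [0.1,0,0,0,0,0,0.24,0.2,0,0,0,0,0,0.24,0.3,0,0,0,0,0,0.24,0.4,0,0,0,0,0,0.24,0.4,0,0,0,0,0,0.24,0.4,0,0,0,0,0,0.24]}}

```text
clock: 9.4
eef_pos: [560.2, 3.7, 42.5]
tool_rot: [-3.142, 0.0, 1.058]
force: [0.2, 0.4, 0.2]
width: 20.2
gripper_force: 0.0
```

```bash
python3 look.py z5
```

```text
[560.1   3.7  42.5] [-0.56 -0.98 -0.29]
top exp [265.4 214.1] got [265.4 214.1] R 11.0 378 w [570.9  22.9  50. ] along -6.7 lat -0.1
side exp [272.2 206.8] got [272.6 211.5] R 6.4 95 w [565.2   6.9  50. ] along -23.4 lat -3.0
```

View pics/z5.png

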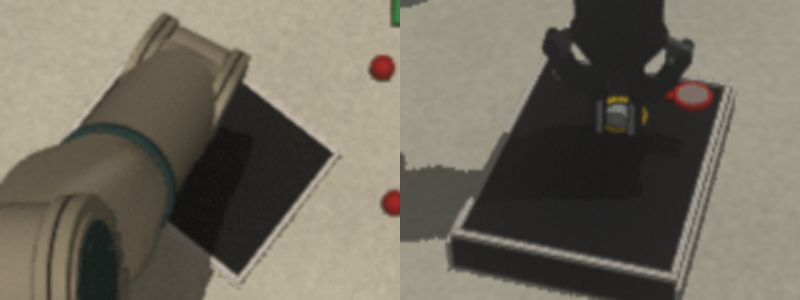

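The ball has dropped in: it shows at (617,117) in the side crop, inside the yellow ring, with its image where a ball about level with the deck should be. Next: back off, rise, shut the fingers and centre over the bore.

Request:
{"api": "step_arm", "payload": {"commands": [-0.5,0,0,0,0,0,0.24,-0.8,0,-1,0,0,0,0.24,-0.8,0,-5,0,0,0,0.24,-0.8,0,-5,0,0,0,0.0,-0.8,0,-5,0,0,0,0.0,-0.8,0,-5,0,0,0,0.0]}}

```text
clock: 10.1
eef_pos: [555.7, -3.1, 92.3]
tool_rot: [-3.141, 0.0, 1.058]
force: [0.3, 0.8, 0.5]
width: 0.0
gripper_force: 0.0
```

```bash
python3 mv.py 574,28.8,90,60.7 574,28.8,60,60.7; python3 - <<'E'
from cell import ctrl
from h import *
d=ctrl.get_image("side")
for z in(30,35,40): print(z,proj(d,[574,28.8,z]))
print(ballpix(d,(272.4,211),9)[:3],ringpix(d)[0])
E
```

```text
10.1 [555.75  -3.12  92.34] [-3.1408e+00  1.0000e-04  1.0578e+00] [0.28 0.83 0.48] 0.025386958364764994 [-0.3   0.73  0.4   1.91 -0.48  0.6  -0.1 ]
[3.677 0.023 0.233] [-0.0008  0.0001 -0.0016]
[3.677 0.026 3.233] [-0.0008  0.0001 -0.0016]
30 [[272.33593695 211.49569015]]
35 [[272.37356614 209.87700902]]
40 [[272.41144067 208.24777675]]
(array([272. , 210.5]), array([271.75257732, 210.56701031]), 6.500100135803223) [272.41827393 210.23681641]
```

Request:
{"api": "step_arm", "payload": {"commands": [3.68,0.02,0.2,0,0,-0.002,0,3.68,0.02,1.5,0,0,-0.002,0,3.68,0.02,2.8,0,0,-0.002,0,3.68,0.02,3.5,0,0,-0.002,0,3.68,0.02,3.5,0,0,-0.002,0,3.68,0.02,3.5,0,0,-0.002,0]}}

```text
clock: 10.75
eef_pos: [574.1, 27.7, 57.3]
tool_rot: [-3.141, 0.001, 1.058]
force: [-0.7, 0.1, -0.7]
width: -0.0
gripper_force: 0.0
```

```bash
python3 mv.py 574,28.8,50,60.7
```

```text
10.75 [574.12  27.73  57.28] [-3.1411e+00  8.0000e-04  1.0583e+00] [-0.68  0.08 -0.71] -0.003780263741581991 [-0.33  0.8   0.38  1.87 -0.51  0.57 -0.13]
[ 0.088 -0.062  0.728] [-0.0005  0.0008 -0.0011]
```

Fine centring, then descend in small steps, reading the force as I go.

Request:
{"api": "step_arm", "payload": {"commands": [0.09,-0.06,0.1,0,0,0,0,0.09,-0.06,0.2,0,0,0,0,0.09,-0.06,0.3,0,0,0,0,0.09,-0.06,0.4,0,0,0,0,0.09,-0.06,0.4,0,0,0,0]}}

```text
clock: 11.25
eef_pos: [574.4, 29.9, 53.5]
tool_rot: [-3.142, -0.0, 1.06]
force: [-0.5, 0.7, 0.3]
width: -0.2
gripper_force: 0.0
```

Request:
{"api": "step_arm", "payload": {"commands": [0,0,0.1,0,0,0,0,0,0,0.2,0,0,0,0]}}

```text
clock: 11.45
eef_pos: [574.5, 29.9, 51.5]
tool_rot: [3.141, -0.0, 1.06]
force: [0.2, 0.2, -0.4]
width: -0.1
gripper_force: 0.0
```

Request:
{"api": "step_arm", "payload": {"commands": [0,0,0.1,0,0,0,0,0,0,0.2,0,0,0,0]}}

```text
clock: 11.65
eef_pos: [574.4, 29.8, 49.4]
tool_rot: [-3.142, 0.0, 1.06]
force: [-0.2, -0.2, -0.3]
width: -0.2
gripper_force: 0.0
```

Request:
{"api": "step_arm", "payload": {"commands": [0,0,0.1,0,0,0,0,0,0,0.1,0,0,0,0]}}

```text
clock: 11.85
eef_pos: [574.3, 29.9, 48.3]
tool_rot: [-3.141, 0.0, 1.06]
force: [0.1, -0.8, -0.1]
width: -0.1
gripper_force: 0.0
```

Request:
{"api": "step_arm", "payload": {"commands": [-0.09,0,0.05,0,0,0,0,-0.09,0,0.1,0,0,0,0]}}

```text
clock: 12.05
eef_pos: [573.9, 28.9, 47.5]
tool_rot: [-3.142, 0.0, 1.06]
force: [0.2, -0.4, -0.2]
width: -0.3
gripper_force: 0.0
```

Request:
{"api": "step_arm", "payload": {"commands": [0,0,0.05,0,0,0,0,0,0,0.1,0,0,0,0]}}

```text
clock: 12.25
eef_pos: [574.0, 29.0, 46.5]
tool_rot: [-3.142, -0.0, 1.06]
force: [0.1, 0.3, 0.1]
width: -0.1
gripper_force: 0.0
```

Request:
{"api": "step_arm", "payload": {"commands": [0,0,0.05,0,0,0,0,0,0,0.1,0,0,0,0]}}

```text
clock: 12.45
eef_pos: [574.0, 29.1, 45.5]
tool_rot: [-3.142, -0.0, 1.06]
force: [-0.3, -0.3, -0.1]
width: 0.1
gripper_force: 0.0
```

Request:
{"api": "step_arm", "payload": {"commands": [0,0,0.05,0,0,0,0,0,0,0.1,0,0,0,0]}}

```text
clock: 12.65
eef_pos: [574.0, 29.1, 44.5]
tool_rot: [3.142, -0.0, 1.06]
force: [-0.2, 0.3, -0.4]
width: 0.3
gripper_force: 0.0
```

Request:
{"api": "step_arm", "payload": {"commands": [0,0,0.05,0,0,0,0,0,0,0.1,0,0,0,0]}}

```text
clock: 12.85
eef_pos: [574.3, 29.0, 43.7]
tool_rot: [3.141, -0.0, 1.06]
force: [-0.7, -0.4, 3.2]
width: -0.1
gripper_force: 1.5
```

Contact at about z = 43.8. From here on, half-millimetre steps.

Request:
{"api": "step_arm", "payload": {"commands": [0,0,0.05,0,0,0,0,0,0,0.1,0,0,0,0]}}

```text
clock: 13.05
eef_pos: [574.3, 29.0, 42.8]
tool_rot: [3.141, -0.0, 1.06]
force: [-0.1, 0.2, 3.1]
width: -0.0
gripper_force: 1.5
```

Request:
{"api": "step_arm", "payload": {"commands": [0,0,0.03,0,0,0,0,0,0,0.05,0,0,0,0]}}

```text
clock: 13.25
eef_pos: [574.1, 29.0, 42.1]
tool_rot: [3.141, -0.0, 1.06]
force: [0.3, 0.1, 3.5]
width: -0.2
gripper_force: 1.5
```

Request:
{"api": "step_arm", "payload": {"commands": [0,0,0.03,0,0,0,0,0,0,0.05,0,0,0,0]}}

```text
clock: 13.45
eef_pos: [574.0, 29.1, 41.5]
tool_rot: [-3.142, -0.0, 1.06]
force: [-0.3, -0.9, 2.7]
width: -0.1
gripper_force: 1.4
```

Request:
{"api": "step_arm", "payload": {"commands": [0,0,0.03,0,0,0,0,0,0,0.05,0,0,0,0]}}

```text
clock: 13.65
eef_pos: [574.0, 29.0, 41.0]
tool_rot: [3.142, -0.0, 1.06]
force: [0.4, -0.2, 4.0]
width: 0.3
gripper_force: 2.2
```

Request:
{"api": "step_arm", "payload": {"commands": [0,0,0.03,0,0,0,0,0,0,0.05,0,0,0,0]}}

```text
clock: 13.85
eef_pos: [574.4, 29.0, 40.9]
tool_rot: [3.141, -0.0, 1.06]
force: [0.8, 0.3, 6.4]
width: -0.4
gripper_force: 3.4
```

Request:
{"api": "step_arm", "payload": {"commands": [0,0,0.03,0,0,0,0]}}

```text
clock: 13.95
eef_pos: [574.6, 29.0, 40.8]
tool_rot: [3.141, -0.001, 1.06]
force: [0.0, 0.1, 8.9]
width: 0.1
gripper_force: 4.4
```

Request:
{"api": "step_arm", "payload": {"commands": [0,0,0.03,0,0,0,0]}}

```text
clock: 14.05
eef_pos: [574.9, 28.9, 40.7]
tool_rot: [3.14, -0.001, 1.06]
force: [0.7, -0.5, 9.4]
width: 0.3
gripper_force: 5.1
```

The plunger is on its stop: z holds at about 40.9 while the force climbs.

Request:
{"api": "step_arm", "payload": {"commands": [0,0,0.03,0,0,0,0,0,0,0.03,0,0,0,0]}}

```text
clock: 14.25
eef_pos: [575.1, 28.9, 40.7]
tool_rot: [3.14, -0.001, 1.06]
force: [-0.3, 0.8, 9.8]
width: 0.1
gripper_force: 5.1
```

Request:
{"api": "step_arm", "payload": {"commands": [0,0,0.03,0,0,0,0,0,0,0.03,0,0,0,0]}}

```text
clock: 14.45
eef_pos: [575.4, 28.9, 40.6]
tool_rot: [3.139, -0.002, 1.06]
force: [-0.0, -0.6, 12.4]
width: -0.0
gripper_force: 5.9
```

Request:
{"api": "step_arm", "payload": {"commands": [0,0,0.04,0,0,0,0,0,0,0.04,0,0,0,0]}}

```text
clock: 14.65
eef_pos: [575.7, 28.8, 40.6]
tool_rot: [3.139, -0.002, 1.059]
force: [-0.6, 0.8, 13.7]
width: -0.2
gripper_force: 6.8
```

Request:
{"api": "step_arm", "payload": {"commands": [0,0,0.02,0,0,0,0,0,0,0.02,0,0,0,0,0,0,0.02,0,0,0,0]}}

```text
clock: 14.95
eef_pos: [575.9, 28.8, 40.5]
tool_rot: [3.138, -0.002, 1.059]
force: [-0.0, 0.3, 15.0]
width: 0.1
gripper_force: 7.3
```

Request:
{"api": "step_arm", "payload": {"commands": [0,0,0,0,0,0,0,0,0,0,0,0,0,0,0,0,0,0,0,0,0]}}

```text
clock: 15.25
eef_pos: [575.9, 28.8, 40.5]
tool_rot: [3.138, -0.002, 1.059]
force: [-0.8, -0.3, 14.2]
width: -0.1
gripper_force: 7.3
```

Request:
{"api": "step_arm", "payload": {"commands": [0,0,0,0,0,0,0,0,0,0,0,0,0,0,0,0,0,0,0,0,0,0,0,0,0,0,0,0]}}

```text
clock: 15.65
eef_pos: [575.9, 28.8, 40.5]
tool_rot: [3.138, -0.002, 1.059]
force: [-0.5, 0.2, 14.5]
width: 0.1
gripper_force: 7.3
```

Request:
{"api": "step_arm", "payload": {"commands": [0,0,0,0,0,0,0,0,0,0,0,0,0,0,0,0,0,0,0,0,0,0,0,0,0,0,0,0]}}

```text
clock: 16.05
eef_pos: [575.9, 28.8, 40.5]
tool_rot: [3.138, -0.002, 1.059]
force: [-1.2, -0.6, 14.5]
width: 0.3
gripper_force: 7.3
```

Held at about 14.5 N for over a second. Letting go and rising.

Request:
{"api": "step_arm", "payload": {"commands": [0,0,-0.2,0,0,0,0,0,0,-0.6,0,0,0,0,0,0,-2,0,0,0,0,0,0,-5,0,0,0,0,0,0,-10,0,0,0,0,0,0,-12,0,0,0,0,0,0,-12,0,0,0,0,0,0,-12,0,0,0,0]}}

```text
clock: 16.85
eef_pos: [573.7, 29.4, 159.1]
tool_rot: [-3.142, -0.0, 1.06]
force: [-0.4, -0.2, -1.5]
width: -0.4
gripper_force: 0.0
```

```bash
python3 - <<'E'
from cell import ctrl
from h import *
s=ctrl.read_state(); print(s["clock"],s["eef_pos"],s["force"],abs(s["qd"]).max())
d=ctrl.get_image("side"); print(ballpix(d,(272.4,211),9)[:3],proj(d,[574,28.8,26]))
y,x=225,265; cv2.imwrite("pics/z6.png",cv2.resize(d["image"][y-60:y+60,x-80:x+80],(400,300),interpolation=cv2.INTER_CUBIC)[...,::-1])
E
```

```text
16.85 [573.72743657  29.39061399 159.13230978] [-0.43646542 -0.15370495 -1.54505629] 0.032843807245298264
(array([271.8500061, 212.       ]), array([271.81081081, 211.62162162]), 5.246294975280762) [[272.30600872 212.78310378]]
```

View pics/z6.png

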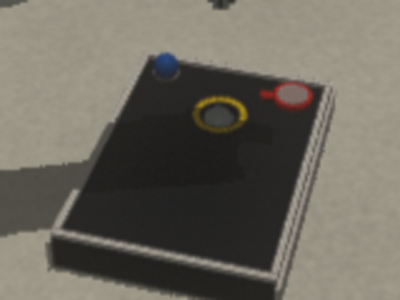

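The ball sits low in the ring at (220,116) in the crop. The blue ball at (166,65) and the lens ring at (292,95) look undisturbed, and the arm is clear.

```bash
python3 -c "
from cell import ctrl
print(ctrl.finish_job())"
```

```text
the job is handed in; nothing more can be done
None
```

I handed the job in with the steel ball in the pocket, pressed against the plunger's stop at about 14.5 N for over a second and let go; the hand-in returned no verdict.

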